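# Hold a spring probe square on the marked test pad of a circuit board

## Robot

A 6-joint arm with a two-finger parallel gripper is mounted at the origin on the work surface. World frame = base frame: x ahead of the robot, y to its left, z up, the work surface at z = 0. Lengths are in mm, angles in rad, forces in N, time in s.
With the tool pointing down it reaches from about 275 to 825 mm from the base axis. Payload 4.9 kg.
Tool frame: the origin (TCP) lies at the very end of the fingers, on their centre line; the grasp point (between the pads) lies 19 mm behind it; z points along the fingers, y is the line along which they close (so a half turn about z gives the same grasp; the last joint's range is limited). The gripper opens to 85 mm and grips with 20 to 120 N. Pads are 22 mm wide; open, the fingers measure 114 mm over their backs; the gripper's body (76 mm by 85 mm) begins 54 mm behind the grasp point. The pads swing forward as they close: fully open they stand 13 mm farther back than shut.
Start: joints at [-1.247, 0.326, -0.193, 1.052, 0, 1.437], TCP at [243.1, -493.377, 206.281] pointing down, gripper open.
Joint ranges: [-2.65, 2.65], [-0.97, 1.79], [-1.3, 1.35], [-1.93, 2.1], [-1.47, 1.37], [-3.14, 3.14]. Speed limits (rad/s): [2.57, 2.57, 3.14, 3.14, 3.14, 3.14].

## Interface

Orientations are given as [roll, pitch, yaw] about the fixed x, y, z axes, in that order (R = Rz(yaw) Ry(pitch) Rx(roll)).
In Python, from bench import bot, solve_ik, imaging gives the robot as it stands. Calls block until the motion is done:
- bot.move_ptp(position, orientation): joint-space move of the TCP to a pose.
- bot.movel(position, rot=None, max_speed=150, threshold=None): straight line of the TCP; rot=None keeps the orientation; max_speed is the mean speed in mm/s. With threshold (N) it stops when the force on the tool has changed by that much, and returns True; else False.
- bot.move_j(angles): joint-space move.
- bot.grip(opening, effort=None): opening from 0.0 (shut) to 1.0 (fully open); effort is the grip in N (None keeps the last); returns when the fingers have stopped.
- bot.dwell(seconds).
- solve_ik(position, orientation): joint angles nearest the present ones, or None.
- bot.get_state(): the state.
- imaging.capture(name): name is "scene" or "top" or "wrist"; returns the picture (480x640x3 uint8, blue, green, red); there is no depth.
- imaging.camera_model(name): a dict with "K" (3x3 intrinsics, pixels), "k1" (the pictures are not rectified: a ray, as slopes to the right and down, at radius r is drawn at 1 + k1 r^2 times it, then the intrinsics apply), "position" and "rotation" of the camera in the world. Camera axes: x right, y up, looking along -z (the intrinsics and any distortion apply to the point x, -y, -z); pixel columns grow to the right and rows downward; lengths in mm; the calibration is good to about 2 mm. A picture is of the moment at which its call begins: read the wrist's pose just before it. camera_model takes no time and is no camera call; for the wrist camera it gives the pose at the moment of the call.
A pose or a line that the arm cannot do raises bot.IKError and nothing moves.
- bot.sign_off(): hands the job in; it is judged then, once.
The state is a dict: "t": time; "qpos": joint angles; "joint_velocities": joint speeds; "effort": joint torques, N m; "tcp_pos": TCP position; "orientation": TCP orientation; "contact_force": force on the tool from outside, world axes, zero at the start; "wrist_torque": the same for the moment, N m; "opening": opening from 0.0 (shut) to 1.0 (fully open); "gripper_force": force on a finger pad.
Only numpy, scipy, OpenCV 4.12 (cv2) and the standard library are available. Lean on these libraries where they do the work, as an engineer would, in place of code of your own. Each camera call takes 0.05 s, during which the arm holds its last target. There are 200 camera calls.

## Task

Switch the bench power on by pushing the red lever all the way over, then take the orange test probe out of its stand and hold its needle on the brass pad with the red ring on the blue circuit board. Keep the probe square to the tilted board and press lightly, so that the sprung needle is pushed in about half way; finish while still holding it there, with the power on. Never press hard on the board, and leave the vise, the stand and the other things on the bench where they are.

Things in the scene. Friction and masses are not known exactly. Their poses are not given: they have to be found in the camera images.
- power_base: Black power switch block fixed to the bench; origin at the centre of its underside, z up; the lever swings towards the block's own +x. The block and the probe stand may be on either side of the vise.
- power (a joint): Angle of the red power lever, rad: 0 = off, leaning to the block's -x; 1.0 = fully on, leaning to its +x. It starts between 0 and 0.15, moves stiffly and stays where it is left.
- power_tip (a point): Free end of the red power lever (centre of its red ball, 26 mm across). The lever turns about the block's y axis, 22 mm above the bench, and the tip is 60 mm from that axis: 75 to 82 mm high. The block is 70 x 50 x 25 mm.
- vise: Steel board vise fixed to the bench: base plate 120 x 190 x 14 mm with two uprights (85 mm high, 10 mm thick) at its own y = +-88 mm. Origin at the centre of its underside, z up.
- board: Blue circuit board, 110 (x) x 140 (y) x 6 mm, in the vise, its centre 70 mm above the bench; tilted 0.25 to 0.5 rad, its -x edge low; the stiff pivot does not yield to light pushes. Origin at its centre; z is the outward normal; face at z = +3 mm. Parts on it are up to 11 mm high, those within 35 mm of the marked pad under 3 mm.
- pad (a point): Centre of the top of the marked pad: a brass disc 14 mm across with a red ring (21 mm) and a white rim (25 mm) round it, 1.5 mm proud of the board's face, at x = -10, y = +22 mm of the board. Other brass pads have no ring.
- stand: White stand on a dark base, 80 x 80 mm, fixed to the bench; its top plate (70 x 70 mm, top face 85 mm above the bench) has a 20 mm hole in which the probe hangs upright by its collar. Origin at the centre of its underside, z up.
- probe: Cordless test probe, about 80 g. Origin under its black collar (30 mm across, 6 mm thick), on the axis; z points away from the needle. Orange square handle 18 x 18 mm, sides along x and y, from z = 6 to 70 mm. Black barrel, 14 mm across, down to z = -36 mm, then the needle. In the stand z is up, the origin 85 mm above the bench, its sides along the stand's.
- needle (a joint): How far the sprung needle is pushed into the probe, m: 0 = fully out, 0.012 = bottomed. It takes 1 N to start, and 0.25 N more for each mm (4 N at the stop).
- tip (a point): Point of the needle (5 mm thick); with the needle fully out it is at z = -56 mm of the probe, 20 mm beyond the barrel.
- spool: Dark grey solder spool, 56 mm across, 42 mm high, loose. Origin at the centre of its underside.
- tin: Yellow-labelled flux tin, 60 mm across, 40 mm high, loose. Origin at the centre of its underside.
- flask: Bottle with a blue cap, 52 mm across, 130 mm high, loose. Origin at the centre of its underside.
- phone: Black phone lying flat, 145 x 72 x 8 mm, loose. Origin at the centre of its underside.
- driver: Screwdriver lying on the bench, 160 mm long, under 35 mm high, loose.
- screwcup: Brass pot, 40 mm across, 30 mm high, loose. Origin at the centre of its underside.

How it is judged (in metres and radians):
On the way, in this order (a step that is already met when the one before it is completed fails the run):
1. the power lever is pushed over to on (value of joint power above 0.85 rad), for 0.2 s.
2. the probe is held in the fingers, lifted clear out of the stand (height (world z) of tip above 0.095 m and contact force between the fingers and probe above 1 N), for 0.2 s.
At the end, for the whole second after the job is handed in: The power lever is on (over 0.85 rad); the fingers still hold the probe, at rest; the needle's point is within 8 mm of the marked pad's centre and presses on the board with 0.7 to 5 N, pushed in by 2.5 to 9.8 mm; the probe is within 0.17 rad of square to the board; it does not touch the stand (value of joint power above 0.85 rad and distance between tip and pad below 0.008 m and angle between the z axis of probe and the z axis of board, either way round below 0.17 rad and value of joint needle between 0.0025 and 0.0098 m and contact force between probe and board between 0.7 and 5 N and contact force between the fingers and probe above 1 N and contact force between probe and stand below 0.05 N and linear speed of probe below 0.02 m/s); the arm keeps its last pose, push and grip.
It fails at once if the board is pressed hard (over 12 N) with the probe, or by the robot itself (contact force between any of probe, the arm, the fingers and board above 12 N).
It fails at once if the board, vise or stand is shifted (distance of any of pad, stand from where it was at the start of the episode above 0.006 m).
It fails at once if another thing on the bench is moved by more than 30 mm (distance of any of spool, tin, flask, phone, driver, screwcup from where it was at the start of the episode above 0.03 m).
It also fails if it takes over 64 s, if anything falls off the work surface, if the arm or the gripper's body presses on something with over 40 N, if the wrist force passes 120 N, or if a joint passes its speed limit or range.

## Working session

There is one attempt and no reset: what is moved stays moved. The work goes in short steps, each a Python script; the robot and the scene stay as the last script left them, time stands still between calls to the robot, and variables do not carry over. Pictures are saved under pics/ and viewed, at most 10 in all, crops included, and the job is handed in when it is done.

```bash
mkdir -p pics; ls
python3 - <<'E'
from bench import bot, solve_ik, imaging
import cv2
for n in ("scene","top"):
    cv2.imwrite(f"pics/{n}0.png",imaging.capture(n))
    m=imaging.camera_model(n); print(n,m)
print(bot.get_state())
E
```

```text
pics
scene {'K': array([[603.17672801,   0.        , 328.66100731],
       [  0.        , 603.17672801, 232.14324153],
       [  0.        ,   0.        ,   1.        ]]), 'k1': -0.02104782156707025, 'position': array([1605.71544947,  -19.69971388,  916.73422042]), 'rotation': array([0.90045627, 0.00483308, 1.56504185])}
top {'K': array([[581.43948377,   0.        , 313.86618939],
       [  0.        , 581.43948377, 237.90279283],
       [  0.        ,   0.        ,   1.        ]]), 'k1': -0.16154022164361873, 'position': array([ 451.99325032,    3.10730486, 1154.47579576]), 'rotation': array([ 0.09131104,  0.00254755, -1.59781768])}
{'t': 0.1, 'qpos': array([-1.24719969e+00,  3.26880904e-01, -1.93460582e-01,  1.05201674e+00,
        2.83523905e-05,  1.43658791e+00]), 'joint_velocities': array([ 0.00096725, -0.00264798,  0.00275255,  0.00031668,  0.00079925,
        0.00018757]), 'effort': array([ 1.23344365e-03, -4.44239151e+01,  2.63037568e+01,  7.84165721e-03,
       -1.13839649e-04, -5.89782175e-06]), 'tcp_pos': array([ 242.92619847, -492.82723821,  205.58295586]), 'orientation': array([-3.14004859e+00, -2.37089267e-04,  4.57804843e-01]), 'contact_force': array([ 0.3822141 ,  0.73112225, -0.5990266 ]), 'wrist_torque': array([ 0.01760966, -0.02401812, -0.02294362]), 'gripper_force': 0.0, 'opening': 0.999562995435917}
```

View pics/top0.png

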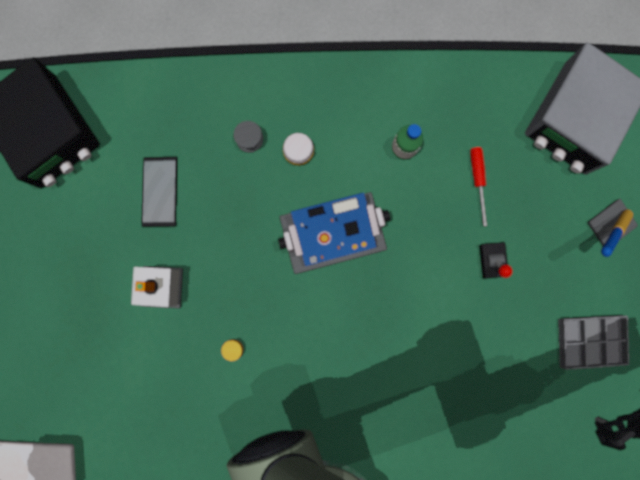

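View pics/scene0.png

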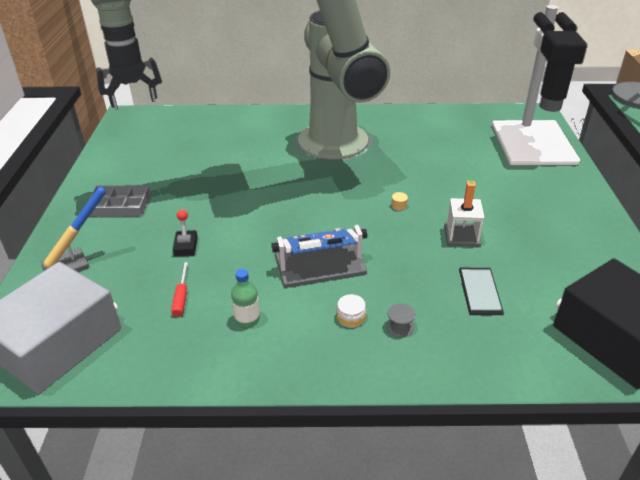

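The top view shows the switch block at about (495,260) with its ball at (506,271), nearer the robot. The vise is at (333,232) with the ringed pad at (324,238). The stand is at (152,287) with the probe in it. The lever swings away from the robot, and the board's low edge faces the robot.

```bash
cat > h.py <<'E'
from bench import bot, solve_ik, imaging
import cv2, numpy as np
from scipy.spatial.transform import Rotation as Rot
def ray(m,uv):
    p=cv2.undistortPoints(np.array([[uv]],float),m["K"],np.array([m["k1"],0,0,0.]))[0,0]
    d=Rot.from_euler('xyz',m["rotation"]).apply([p[0],-p[1],-1]); return np.array(m["position"]),d/np.linalg.norm(d)
def plane(m,uv,z):
    o,d=ray(m,uv); return o+d*(z-o[2])/d[2]
def tri(rays):
    A=np.zeros((3,3));b=np.zeros(3)
    for o,d in rays:
        P=np.eye(3)-np.outer(d,d);A+=P;b+=P@o
    x=np.linalg.solve(A,b)
    return x,[round(float(np.linalg.norm((np.eye(3)-np.outer(d,d))@(x-o))),2) for o,d in rays]
def hsv(im,lo,hi):
    return cv2.inRange(cv2.cvtColor(im,cv2.COLOR_BGR2HSV),lo,hi)
def red(im): return hsv(im,(0,150,70),(5,255,255))|hsv(im,(172,150,70),(180,255,255))
def blobs(mask,roi=None,amin=8):
    if roi is not None:
        m=np.zeros_like(mask);x0,y0,x1,y1=roi;m[y0:y1,x0:x1]=mask[y0:y1,x0:x1];mask=m
    cs=[c for c in cv2.findContours(mask,cv2.RETR_EXTERNAL,cv2.CHAIN_APPROX_NONE)[0] if cv2.contourArea(c)>=amin]
    return sorted(cs,key=cv2.contourArea,reverse=True)
def cen(c): return np.array(cv2.minEnclosingCircle(c)[0])
E
python3 - <<'E'
from h import *
np.set_printoptions(precision=2,suppress=True)
T=cv2.imread("pics/top0.png");S=cv2.imread("pics/scene0.png")
mt,ms=imaging.camera_model("top"),imaging.camera_model("scene")
bt=blobs(red(T),(490,255,525,285))[0];bs=blobs(red(S),(170,200,195,225))[0]
print("ball",cen(bt),cen(bs),tri([ray(mt,cen(bt)),ray(ms,cen(bs))]))
blk=blobs(hsv(T,(0,0,0),(180,120,60)),(470,230,520,290))[0]
r=cv2.minAreaRect(blk);print("block",r,[plane(mt,p,25)[:2] for p in cv2.boxPoints(r)],plane(mt,r[0],25))
w=blobs(hsv(T,(0,0,150),(180,60,255)),(120,255,200,320))[0]
r=cv2.minAreaRect(w);print("plate",r,plane(mt,r[0],85),[plane(mt,p,85)[:2] for p in cv2.boxPoints(r)])
o=blobs(hsv(T,(8,150,80),(25,255,255)),(120,255,200,320))[0];print("handle",cv2.minAreaRect(o))
o2=blobs(hsv(S,(5,150,80),(25,255,255)),(455,170,485,215))[0];print("handleS",cv2.minAreaRect(o2))
b=blobs(hsv(T,(100,120,60),(125,255,255)),(270,180,400,280))[0];r=cv2.minAreaRect(b);print("board",r,plane(mt,r[0],73))
p=blobs(red(T),(310,225,340,252),3);print("pad",[(cen(c),plane(mt,cen(c),70)) for c in p])
E
```

```text
ball [504.76 270.58] [181.79 214.62] (array([ 479.18, -356.92,   78.24]), [2.43, 2.43])
block ((493.336669921875, 259.8663330078125), (34.428287506103516, 25.57245635986328), 84.2894058227539) [array([ 534.48, -322.11]), array([ 538.06, -374.31]), array([ 470.02, -377.71]), array([ 466.78, -325.69])] [ 502.27 -349.81   25.  ]
plate ((150.29144287109375, 286.46270751953125), (37.21165466308594, 38.210269927978516), 3.012787342071533) [467.55 309.91  85.  ] [array([434.52, 347.87]), array([505.66, 343.48]), array([500.41, 272.3 ]), array([429.77, 276.9 ])]
handle ((144.5, 286.0), (8.0, 17.0), 90.0)
handleS ((468.99993896484375, 194.99998474121094), (7.636753082275391, 25.173004150390625), 8.13010311126709)
board ((334.16326904296875, 228.72018432617188), (56.24301528930664, 75.6863021850586), 75.25643920898438) [567.27 -35.24  73.  ]
pad []
```

Run:
```python
from h import *
np.set_printoptions(precision=2,suppress=True)
bot.move_ptp([425,-353,230],[np.pi,0,0.05]); bot.grip(0.0,40)
m=imaging.camera_model("wrist");W=imaging.capture("wrist");cv2.imwrite("pics/w1.png",W);print(m,bot.get_state()["t"],bot.get_state()["tcp_pos"])
mt=imaging.camera_model("top");T=cv2.imread("pics/top0.png");ms=imaging.camera_model("scene");S=cv2.imread("pics/scene0.png")
for c in blobs(red(W),None,60)[:3]: print(cen(c),cv2.contourArea(c),plane(m,cen(c),78))
bt=cen(blobs(red(T),(490,255,525,285))[0]);print(tri([ray(mt,bt),ray(m,cen(blobs(red(W))[0]))]))
```

```text
{'K': array([[344.04,   0.  , 314.53],
       [  0.  , 344.04, 242.63],
       [  0.  ,   0.  ,   1.  ]]), 'k1': -0.02743268548021624, 'position': array([ 502.09, -349.54,  398.42]), 'rotation': array([-0.3 ,  0.  , -1.52])} 1.8333 [ 425.01 -352.93  229.98]
[321.89 161.41] 596.0 [ 479.48 -357.15   78.  ]
(array([ 479.07, -357.29,   69.6 ]), [0.19, 0.19])
```

View pics/w1.png

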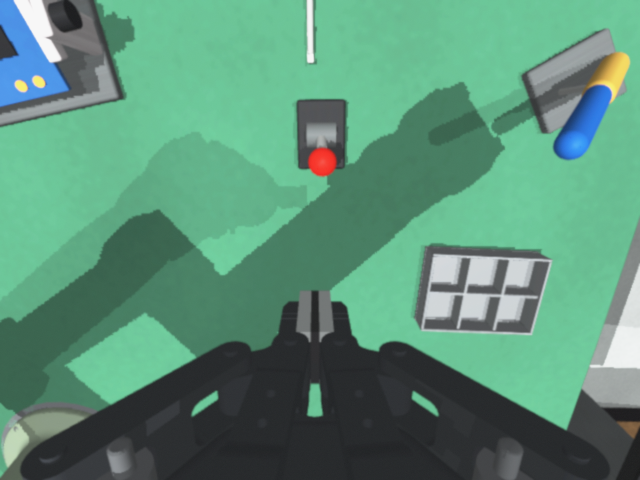

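The wrist view shows the ball at (322,161), and the two views agree on (479,-357). The block lies ahead of it and the lever swings away from the robot. Next I push it with the closed fingers.

Run:
```python
from h import *
np.set_printoptions(precision=2,suppress=True)
bot.move_ptp([436,-357,62],[np.pi,0,0.05])
r=bot.movel([503.5,-353.8,62],max_speed=60,threshold=30);s=bot.get_state();print(r,s["tcp_pos"],s["contact_force"],s["t"])
bot.dwell(0.2)
bot.movel([480,-355,62]);bot.movel([460,-355,230],max_speed=250)
m=imaging.camera_model("wrist");W=imaging.capture("wrist");T=imaging.capture("top");mt=imaging.camera_model("top")
cw=cen(blobs(red(W),None,60)[0]);print(cw,plane(m,cw,75));
for c in blobs(red(T),(485,235,525,285)): print(cen(c),tri([ray(mt,cen(c)),ray(m,cw)]))
```

```text
True [ 470.23 -355.91   64.7 ] [-3.13  2.51 12.3 ] 3.2083
[318.27 182.  ] [ 494.57 -356.26   75.  ]
[504.65 261.83] (array([ 495.17, -356.  ,   76.07]), [0.51, 0.51])
```

Run:
```python
from h import *
np.set_printoptions(precision=2,suppress=True)
bot.movel([460,-355.8,62],max_speed=250)
r=bot.movel([503.5,-354,62],max_speed=40,threshold=60);s=bot.get_state();print(r,s["tcp_pos"],s["contact_force"],s["t"])
bot.dwell(0.2);print(bot.get_state()["tcp_pos"],bot.get_state()["contact_force"])
bot.movel([480,-355,62]);bot.movel([460,-355,230],max_speed=250)
m=imaging.camera_model("wrist");W=imaging.capture("wrist");T=imaging.capture("top");mt=imaging.camera_model("top")
cw=cen(blobs(red(W),None,60)[0]);print(cw,plane(m,cw,75));
for c in blobs(red(T),(485,235,525,285)): print(cen(c),tri([ray(mt,cen(c)),ray(m,cw)]))
```

```text
False [ 502.97 -353.58   61.41] [ 0.05  0.5  -0.22] 6.65
[ 503.12 -353.78   61.63] [-0.56  0.35 -0.62]
[318.04 150.42] [ 522.94 -354.74   75.  ]
[502.42 247.84] (array([ 522.65, -354.81,   69.91]), [0.06, 0.06])
```

Run:
```python
from h import *
np.set_printoptions(precision=2,suppress=True)
bot.movel([485,-354.8,62],max_speed=300)
bot.movel([502,-354,62],max_speed=60)
r=bot.movel([514,-353.5,62],max_speed=25,threshold=35);s=bot.get_state();print(r,s["tcp_pos"],s["contact_force"],s["t"])
bot.dwell(0.2);print(bot.get_state()["tcp_pos"],bot.get_state()["contact_force"])
bot.movel([480,-355,62]);bot.movel([460,-355,230],max_speed=250)
m=imaging.camera_model("wrist");W=imaging.capture("wrist");T=imaging.capture("top");mt=imaging.camera_model("top")
cw=cen(blobs(red(W),None,60)[0]);print(cw,plane(m,cw,75));cv2.imwrite("pics/w2.png",W)
for c in blobs(red(T),(485,235,525,285)): print(cen(c),tri([ray(mt,cen(c)),ray(m,cw)]))
blk=blobs(hsv(T,(0,0,0),(180,120,75)),(470,230,520,290))[0];print(cv2.minAreaRect(blk))
```

```text
False [ 514.23 -353.5    61.98] [0.15 0.4  0.26] 9.8667
[ 513.98 -353.49   62.02] [ 0.11 -0.1  -0.2 ]
[317.66 142.83] [ 529.62 -354.04   75.  ]
[501.5  244.75] (array([ 529.08, -354.21,   66.93]), [0.35, 0.35])
((493.9461669921875, 258.5692443847656), (40.0632209777832, 28.031848907470703), 82.87498474121094)
```

View pics/w2.png

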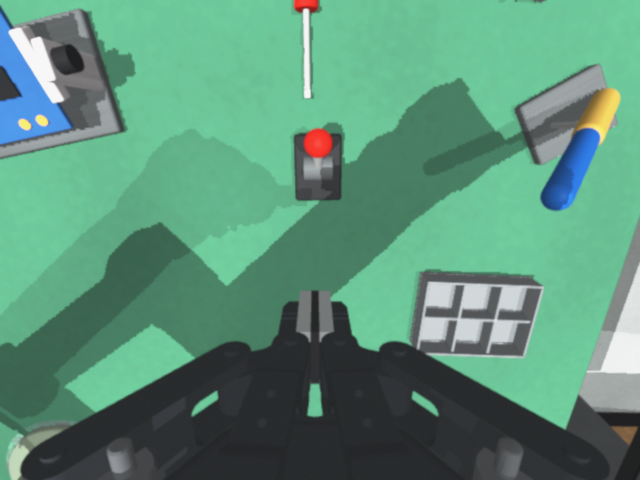

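The wrist view shows the ball at (318,143), now on the far side of the block (295-341, 132-199). I compute the angle from the block's centre.

Run:
```python
from h import *
np.set_printoptions(precision=2,suppress=True)
m=imaging.camera_model("wrist");W=cv2.imread("pics/w2.png")
k=blobs(hsv(W,(0,0,0),(180,110,90)),(280,125,350,210))[0];print(cv2.boundingRect(k))
for z in (0,25):
  for uv in [(318,132),(318,199.5),(318,194)]: print(z,uv,plane(m,uv,z))
cw=(317.66,142.83);
for z in (75,78,82): print(plane(m,cw,z))
S=imaging.capture("scene");ms=imaging.camera_model("scene")
for c in blobs(red(S),(160,195,205,250))[:2]: print(cen(c),cv2.contourArea(c),tri([ray(ms,cen(c)),ray(m,cw)]))
cv2.imwrite("pics/s2.png",cv2.resize(S[190:270,140:240],None,fx=6,fy=6,interpolation=cv2.INTER_CUBIC))
```

```text
(295, 133, 47, 67)
0 (318, 132) [ 538.3  -353.77    0.  ]
0 (318, 199.5) [ 463.46 -357.61    0.  ]
0 (318, 194) [ 469.88 -357.28    0.  ]
25 (318, 132) [ 538.26 -353.59   25.  ]
25 (318, 199.5) [ 468.15 -357.19   25.  ]
25 (318, 194) [ 474.16 -356.88   25.  ]
[ 528.87 -353.41   75.  ]
[ 528.96 -353.38   78.  ]
[ 529.07 -353.35   82.  ]
[179.11 228.44] 78.0 (array([ 529.38, -354.78,   77.64]), [1.46, 1.46])
```

View pics/s2.png

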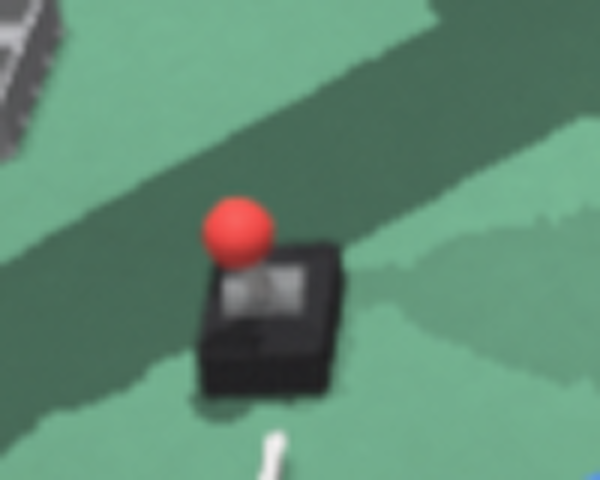

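The crop shows the ball well over on the far side of the block. It sits 26 mm beyond the pivot, which is about 0.94 rad, so the power is on. Next come wrist views of the board and the stand.

```bash
cat > snap.py <<'E'
from h import *
import pickle
D={}
for n,p in [("b1",[470,-100,250]),("b2",[470,10,250]),("b3",[400,-40,250]),("s1",[380,260,290]),("s2",[380,340,290])]:
    bot.move_ptp(p,[np.pi,0,0]); D[n]=(imaging.camera_model("wrist"),imaging.capture("wrist"))
    if n=="b3": bot.grip(0.7,60)
pickle.dump(D,open("D.pkl","wb"));print(bot.get_state()["t"])
cv2.imwrite("pics/m.png",cv2.resize(np.hstack([D["b1"][1],D["s1"][1]]),(800,300),interpolation=cv2.INTER_AREA));
cv2.imwrite("pics/b3.png",D["b3"][1])
E
python3 snap.py
```

```text
19.2083
```

View pics/m.png

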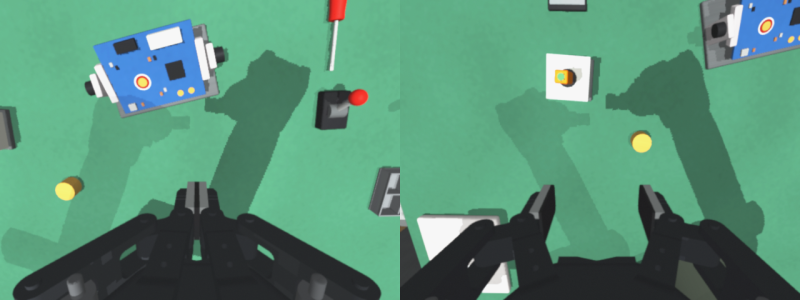

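View pics/b3.png

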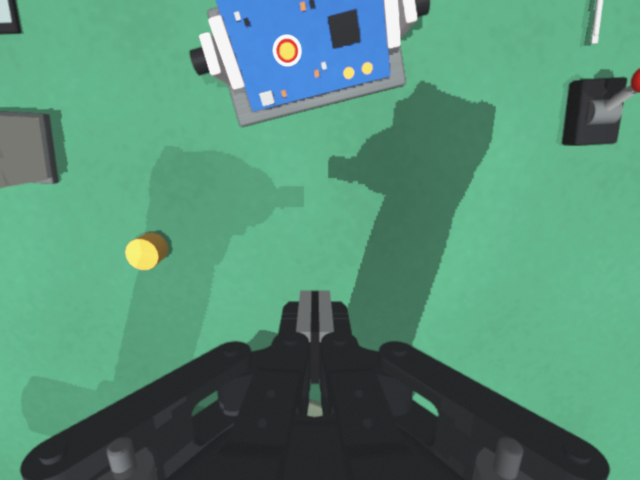

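The montage shows the ringed pad at about (285,165) in full-size b1 pixels, with the whole board in view. The probe and the white stand top are in s1 at (270,155). In b3 the pad is at (287,50), and the board's top edge is cut off.

```bash
cat > meas.py <<'E'
from h import *
import pickle
np.set_printoptions(precision=3,suppress=True)
D=pickle.load(open("D.pkl","rb"))
pr=[];C=[]
for n in ("b1","b2","b3"):
    m,im=D[n]
    cs=[c for c in blobs(red(im),None,60) if 0.8<cv2.contourArea(c)/(np.pi*cv2.minEnclosingCircle(c)[1]**2) and cv2.minEnclosingCircle(c)[1]>8]
    bl=hsv(im,(100,130,60),(122,255,255));b=blobs(bl)
    b=max(blobs(bl),key=cv2.contourArea)
    cs=[c for c in cs if cv2.pointPolygonTest(cv2.convexHull(b),tuple(map(float,cen(c))),False)>0]
    e=cv2.fitEllipse(cs[0])[0];print(n,"pad px",e,cv2.contourArea(cs[0]));pr.append(ray(m,e))
    if n!="b3":
        q=cv2.approxPolyN(cv2.convexHull(b),4,ensure_convex=True).reshape(-1,2).astype(float)
        q=q[np.argsort(np.arctan2(*(q-q.mean(0)).T[::-1]))];print(q.tolist());C.append([ray(m,u) for u in q])
pad,res=tri(pr);print("PAD",pad,res)
P=[]
for i in range(4):
    x,r=tri([C[0][i],C[1][i]]);P.append(x);print("corner",x,r)
P=np.array(P);print("sides",[np.linalg.norm(P[i]-P[(i+1)%4]) for i in range(4)])
c=P.mean(0);n=np.linalg.svd(P-c)[2][2];n*=np.sign(n[2])
print("center",c,"normal",n,"tilt",np.arccos(n[2]),"yaw",np.arctan2(-n[1],-n[0]),"pad off plane",(pad-c)@n)
hr={}
R=[];H=[]
for s in ("s1","s2"):
    m,im=D[s]
    w=[c for c in blobs(hsv(im,(0,0,170),(180,60,255))) if 50<cen(c)[1]<230][0];r=cv2.minAreaRect(w)
    o=[c for c in blobs(hsv(im,(5,130,90),(25,255,255)),tuple(int(v) for v in cv2.boundingRect(w)[:2])+tuple(int(v) for v in np.add(cv2.boundingRect(w)[:2],cv2.boundingRect(w)[2:])))][0]
    ro=cv2.minAreaRect(o)
    print(s,"plate",r,"handle",ro);R.append(ray(m,r[0]))
    print(" corners@85",[plane(m,p,85)[:2] for p in cv2.boxPoints(r)],plane(m,r[0],85))
    k=im[cv2.boundingRect(w)[1]-5:,cv2.boundingRect(w)[0]-5:][:cv2.boundingRect(w)[3]+10,:cv2.boundingRect(w)[2]+10]
    H.append(cv2.resize(k,(400,400),interpolation=cv2.INTER_CUBIC));print(cv2.boundingRect(w))
print("stand",tri(R));cv2.imwrite("pics/h.png",np.hstack(H))
E
python3 meas.py
```

```text
Traceback (most recent call last):
  File "meas.py", line 12, in <module>
    e=cv2.fitEllipse(cs[0])[0];print(n,"pad px",e,cv2.contourArea(cs[0]));pr.append(ray(m,e))
                     ~~^^^
IndexError: list index out of range
```

```bash
python3 - <<'E'
s=open("meas.py").read()
a=s.index("    cs=[c for c in blobs(red");b=s.index("    bl=hsv")
s=s[:a]+s[b:]
a=s.index("    cs=[c for c in cs if");b=s.index("    e=cv2.fit")
s=s[:a]+"""    hull=cv2.fillConvexPoly(np.zeros(im.shape[:2],np.uint8),cv2.convexHull(b),255)
    rd=(hsv(im,(0,120,80),(12,255,255))|hsv(im,(168,120,80),(180,255,255)))&hull
    cs=[cv2.convexHull(c) for c in blobs(rd,None,3)];cs.sort(key=cv2.contourArea,reverse=True);print([cv2.contourArea(c) for c in cs[:3]])
"""+s[b:]
open("meas.py","w").write(s)
E
python3 meas.py
```

```text
[277.0]
b1 pad px (227.73500061035156, 130.9674530029297) 277.0
[[148.0, 73.0], [304.0, 29.0], [329.0, 150.0], [201.0, 181.0]]
[266.0]
b2 pad px (342.0674743652344, 130.7332000732422) 266.0
[[275.0, 72.0], [436.0, 30.0], [435.0, 150.0], [305.0, 181.0]]
[355.5]
b3 pad px (286.83343505859375, 50.122047424316406) 355.5
PAD [551.6   -17.267  70.361] [0.03, 0.15, 0.13]
corner [600.005  43.462  92.891] [0.14, 0.14]
corner [632.548 -92.436  93.892] [0.17, 0.17]
corner [ 532.734 -116.105   49.149] [0.09, 0.09]
corner [501.107  19.525  51.476] [0.2, 0.2]
sides [np.float64(139.74337510964384), np.float64(111.91488652311466), np.float64(139.28798900858035), np.float64(109.85808742939969)]
center [566.598 -36.388  71.852] normal [-0.377 -0.094  0.921] tilt 0.3991550107310485 yaw 0.2432897908236916 pad off plane 2.4930471636723466
s1 plate ((267.3448486328125, 123.637939453125), (70.99492645263672, 73.81358337402344), 3.3664603233337402) handle ((262.0, 123.0), (22.0, 28.0), 90.0)
 corners@85 [array([433.787, 349.647]), array([505.876, 340.234]), array([501.694, 269.316]), array([429.237, 274.57 ])] [468.61 308.34  85.  ]
(233, 85, 72, 78)
s2 plate ((347.2690124511719, 123.23350524902344), (71.38954162597656, 73.5269546508789), 4.085616588592529) handle ((351.2663879394531, 122.06966400146484), (25.53108024597168, 23.810897827148438), 5.19442892074585)
 corners@85 [array([434.161, 346.331]), array([505.654, 340.844]), array([501.169, 269.461]), array([429.046, 270.793])] [468.46  306.919  85.   ]
(310, 85, 76, 77)
stand (array([468.337, 307.499,  91.429]), [0.08, 0.08])
```

View pics/h.png

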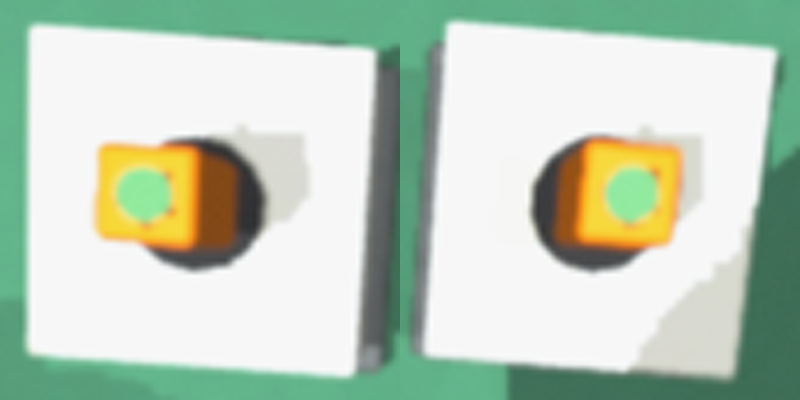

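The crops show the handle's top face with its green dot, at full-image pixels (257.7,122.9) in s1 and (354.9,122.4) in s2. Next I triangulate it, grasp and lift.

Run:
```python
from h import *
import pickle
np.set_printoptions(precision=2,suppress=True)
D=pickle.load(open("D.pkl","rb"))
x,r=tri([ray(D["s1"][0],(257.7,122.9)),ray(D["s2"][0],(354.9,122.4))]);print("dot",x,r)
xy=(x[:2]+np.array([468.2,307.2]))/2 if np.linalg.norm(x[:2]-[468.2,307.2])<4 and abs(x[2]-155)<12 else None
print(xy)
if xy is not None:
    o=[np.pi,0,-0.066]
    bot.move_ptp([*xy,185],o); bot.movel([*xy,108],max_speed=100)
    bot.grip(0.0,60);s=bot.get_state();print(s["opening"],s["gripper_force"],s["contact_force"],s["tcp_pos"],s["t"])
```

```text
dot [466.99 307.03 156.33] [0.06, 0.06]
[467.59 307.12]
0.20106437825078965 59.250590801239014 [-0.57  0.54  4.01] [468.08 307.49 108.6 ] 21.2
```

Run:
```python
from h import *
np.set_printoptions(precision=2,suppress=True)
bot.movel([467.6,307.1,215],max_speed=120);bot.dwell(0.3)
s=bot.get_state();print(s["opening"],s["gripper_force"],s["contact_force"],s["tcp_pos"],s["t"])
n=np.array([-.377,-.094,.921]);n/=np.linalg.norm(n)
y=np.cross(n,[np.cos(.243),np.sin(.243),0]);y/=np.linalg.norm(y);x=np.cross(y,n)
R=Rot.from_matrix(np.c_[x,-y,-n]);o=R.as_euler('xyz')
pad=np.array([551.4,-17.4,70.3]);P=lambda gap:pad+n*(79+gap)
np.savez("t.npz",n=n,o=o,pad=pad)
bot.move_ptp(P(60),o);bot.movel(P(15),max_speed=100);bot.dwell(.3)
s=bot.get_state();print(s["tcp_pos"]-P(15),s["orientation"]-o,s["contact_force"],s["t"])
m=imaging.camera_model("wrist");W=imaging.capture("wrist");cv2.imwrite("pics/w3.png",W)
K=m["K"];Rc=Rot.from_euler('xyz',m["rotation"])
for q in (pad,pad+n*15,s["tcp_pos"]):
    c=Rc.inv().apply(q-m["position"]);print("px",K[0,0]*c[0]/-c[2]+K[0,2],K[1,1]*-c[1]/-c[2]+K[1,2])
```

```text
0.19176708414890836 58.84213864803314 [0.04 0.7  0.03] [467.35 306.97 214.5 ] 22.5417
[ 0.22 -0.16  0.56] [-0. -0.  0.] [-0.36  0.04 -0.97] 27.7333
px 313.6634741685893 237.31414586901585
px 313.62206771598875 242.9496827561645
px 313.69412463273176 286.79451091255737
```

View pics/w3.png

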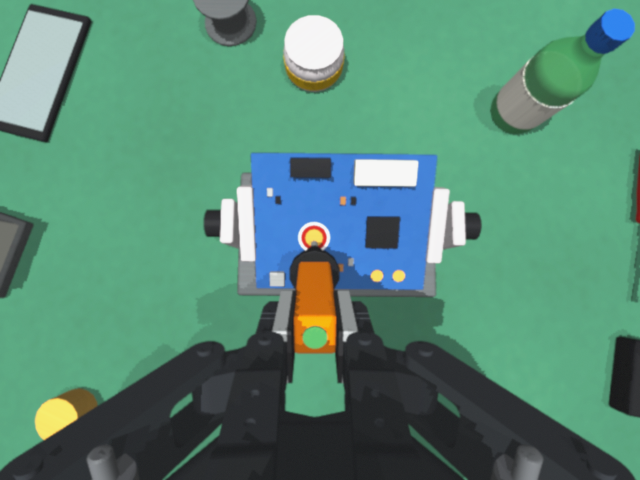

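The probe is held straight. Its tip is at about (314,243) and the pad at (314,238), both as predicted, and the board is square in the view. Now I press gently.

Run:
```python
from h import *
np.set_printoptions(precision=2,suppress=True)
t=np.load("t.npz");n,pad=t["n"],t["pad"];P=lambda g:pad+n*(79+g)
def f():
    v=[]
    for _ in range(8): bot.dwell(.03);v.append(bot.get_state()["contact_force"]@n)
    return np.mean(v)
f0=f();print("f0",f0)
bot.movel(P(5),max_speed=40)
for g in (3,2,1,0,-1,-2,-3,-4,-5,-6):
    bot.movel(P(g),max_speed=20);v=f()-f0;s=bot.get_state();print(g,v,(s["tcp_pos"]-pad)@n-79,s["t"])
    if v>2.8: break
```

```text
f0 -0.5905847598894348
3 -0.09073050807250127 3.0813001076125914 28.9667
2 -0.06671471788557348 2.017544886983842 29.4833
1 -0.002573521835579684 1.0099406954930998 30.0
0 1.103874667035941 0.04071652588943664 30.5167
-1 1.7146516028489494 -0.9879531371662722 31.0333
-2 1.4660421980328278 -1.9783546966746712 31.55
-3 1.9560781949054258 -2.9728779536799834 32.0667
-4 1.9233801019571337 -3.9954274459141317 32.5833
-5 2.4396346878996735 -5.00836666652512 33.1
-6 2.737782945465652 -5.9681589487449 33.6167
```

Run:
```python
from h import *
T=imaging.capture("top");print([cen(c) for c in blobs(red(T),(485,235,525,285))])
cv2.imwrite("pics/w4.png",imaging.capture("wrist")[120:400,160:480]);s=bot.get_state();print(s["gripper_force"],s["opening"],s["t"])
```

```text
[array([501.5 , 244.75])]
59.13901627063751 0.19356626992969092 33.7167
```

View pics/w4.png

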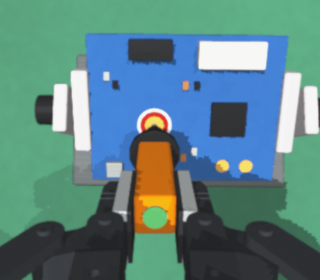

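The needle sits on the ringed pad at crop pixel (154,125). The probe is straight and the lever hasn't moved since it was pushed over.

```bash
python3 -c "
from bench import bot
print(bot.sign_off())"
```

```text
the job is handed in; nothing more can be done
None
```

I handed the job in at about 34 s with the power lever on (about 0.94 rad by camera) and the probe held square on the ringed pad, its needle pressed in about 6 mm at roughly 2.7 N; the hand-in returned no verdict.

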